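# Shift the wood lathe into third

## Task

Put the lathe in third gear: push with the outside of the fingers to move the gear lever on the headstock along its H-shaped gate to the middle channel, across to the robot's right, then forward (away from the robot) until it is fully home in the far right-hand slot. Only push the lever, never take it between the fingers, and leave the finial, tin and wooden blank around it where they are. Leave the lever in third and take the hand away.

Things in the scene. Friction and masses are not known exactly. Their poses are not given: they have to be found in the camera images.
- headstock: Grey lathe headstock fixed to the bench: housing 220 (x) by 310 (y, -120 to +190) by 135 mm high. Origin on the bench below the lever's pivot (60 mm up). x: lathe's forward (away from the robot), y left, z up; yaw within 0.35 rad of the world. Spindle, chuck, wooden work and tool rest stick out of its right side (-y) to 350 mm from the origin, none higher than 135 mm.
- gate_centre (a point): Centre of the H gate, on its top face, 145 mm above the bench; axes as the headstock's. Steel plate 120 by 110 by 10 mm. Openings 22 mm wide: a middle channel along y, and at its ends (y = +16.5, -16.5 mm) slots running forward and back to x = +36 and -36 mm. Between the slots two 11 mm teeth with round noses: the lever crosses only in the channel.
- third_slot_end (a point): On the gate's top face in the third slot (far right, +x -y), about where the shaft's centre stands when home: 27 mm forward and 16.5 mm right of the gate's centre; axes as the headstock's.
- handle (a point): Centre of the lever's knob, a dark wooden ball 42 mm in diameter with a short neck under it, 180 mm along the lever from the pivot (its top 201 mm). Below the neck a 16 mm steel shaft goes down through the gate. z points up along the lever.
- lever_across (a joint): Sideways tilt a of the lever, rad: positive leans right (-y). About -0.2 in the left slots (it starts there), 0 in the middle, +0.2 in the right slots (play 0.18 to 0.225). Stiff with friction, some 3 N at the knob, no spring: stays where left. Knob centre in the headstock's frame, mm (f = lever_forward): x = 180 sin f, y = -180 cos f sin a, z = 60 + 180 cos f cos a.
- lever_forward (a joint): Forward tilt f of the lever, rad: positive leans forward (+x); 0 is in the middle channel, and crossing is free within about 0.03 of it. The slot ends stop it at about +0.31 and -0.31. Starts anywhere in the two left slots or the channel between them. Same friction, no spring.
- finial: Small turned wooden finial, 32 mm in diameter and 45 mm high, standing loose on the left of the headstock's top (135 mm above the bench); origin under its centre. Not to be disturbed.
- wax_tin: Round metal tin, 52 mm in diameter, 30 mm high, loose on the left of the headstock's top, nearer the robot; origin under its centre. Not to be disturbed.
- blank: Square wooden blank, 35 by 35 by 90 mm, standing on the bench in front of the lathe bed, to the right; origin under its centre. Not to be disturbed.

How it is judged:
By the outcome, as a careful person would: the job done as asked, in the order asked, and still so for the second after the job is handed in, with the robot touching nothing.
It also fails if it takes over 58 s, if anything falls off the work surface, if the arm or the gripper's body presses on something with over 40 N, if the wrist force passes 120 N, or if a joint passes its speed limit or range.

## Robot

A 7-joint arm with a two-finger parallel gripper is mounted at the origin on the work surface. World frame = base frame: x ahead of the robot, y to its left, z up, the work surface at z = 0. Lengths are in m, angles in rad, forces in N, time in s.
With the tool pointing down it reaches from about 0.35 to 0.9 m from the base axis. Payload 8.1 kg.
Tool frame: the origin (TCP) lies on the centre line of the jaws, within the pads' length; the fingertips stand 22 mm ahead of it and the grasp point (between the pads) lies 3 mm ahead of it; z points along the fingers, y is the direction in which the jaws open and shut (so a half turn about z gives the same grasp; the last joint's range is limited). The gripper opens to 92 mm and grips with 3 to 60 N. Pads are 19 mm wide; open, the fingers measure 130 mm over their backs; the gripper's body (75 mm by 190 mm) begins 47 mm behind the grasp point.
Start: joints at [1.087, 0.434, 0.025, 1.573, -0.012, 1.134, -0.075], TCP at [0.232, -0.58, 0.249] pointing down, gripper open.
Joint ranges: [-2.62, 2.62], [-0.44, 2.09], [-1.27, 1.32], [0.08, 2.57], [-1.32, 4.46], [0.12, 2], [-2.74, 2.74]. Speed limits (rad/s): [2.22, 2.22, 3.01, 3.01, 3.14, 3.14, 3.14].

## Interface

Orientations are given as a rotation vector (axis times angle).
In Python, from cell import arm gives the robot as it stands.
- The arm moves only by the shell command python3 -m pendant 'ROWS' [FORCE]. ROWS is JSON, a list that holds one entry, the list of rows, each a list of 7 numbers: the shift along the tool's x, y, z in units of 0.04 m (1.0 is 0.04 m), then the turn, a rotation vector about the tool's x, y, z in units of 0.08 rad (1.0 is 0.08 rad), then the closure, from 0 (fully open) to 1 (shut). In form: [[[tx, ty, tz, ax, ay, az, fingers], ...]]. A call has 1 to 20 rows; each row shifts and turns the commanded pose from where the row before left it, along the tool's axes as they then stand; what a row does not reach is not made up. A row lasts 1/12 s, in which the tool goes at most 41.7 mm and 7.16 degrees, less where a joint would pass 70% of its speed; a pose out of reach is approached as far as the arm can. A call with a number of a shift or a turn outside -1 to 1 is refused whole. A call with a gripper value outside its range is refused whole. The fingers move at their own pace and stop on an object; FORCE is the grip in N (left out, the last holds). Time passes only in rows, so rows that do not move let the fingers close. It gives the time, the measured TCP pose, the force and the opening at its end, in the units of the state.
- arm.observe(): the state, without advancing time (a new reading comes with each control period).
- arm.get_image(name): name is "scene" or "top"; returns a dict with "img" (400x640x3 uint8, red, green, blue), "z_map" (400x640 float32, m along the optical axis (not along the pixel's ray), 0 where there is no reading), "K" (3x3 intrinsics, pixels), "R" (3x3) and "t" (3): a world point X has camera coordinates R X + t. Camera axes: x right, y down, z forward; pixel columns grow to the right and rows downward; lengths in m; the calibration is good to about 2 mm. A picture is of the moment at which its call begins.
- arm.sign_off(): hands the job in, once; it reports no verdict.
The state is a dict: "clock": time; "joints": joint angles; "dq": joint speeds; "joint_efforts": joint torques, N m; "position": TCP position; "ee_rot": TCP orientation; "force": force on the tool from outside, world axes, zero at the start; "ft_torque": the same for the moment, N m; "width": opening from 0.0 (shut) to 1.0 (fully open).
Only numpy, scipy, OpenCV 4.12 (cv2) and the standard library are available. Lean on these libraries where they do the work, as an engineer would, in place of code of your own. Each camera call takes 0.05 s, during which the arm holds its last target.

## Working session

There is one attempt and no reset: what is moved stays moved. The work goes in short steps, Python scripts to look and compute and a shell command to move; the robot and the scene stay as the last step left them, time stands still between calls to the robot, and variables do not carry over. Pictures are saved under pics/ and viewed, and the job is handed in when it is done.

```bash
ls; mkdir -p pics; python3 - <<'E'
from cell import arm
import cv2,numpy as np
s=arm.observe();print({k:np.round(v,3).tolist() for k,v in s.items()})
for n in("scene","top"):
    d=arm.get_image(n);cv2.imwrite(f"pics/{n}0.png",d["img"][:,:,::-1]);np.savez(f"{n}0.npz",**d)
    print(n,d["K"].tolist(),np.round(d["R"],3).tolist(),d["t"], (d["z_map"]>0).mean())
E
```

```text
pics
{'clock': 0.0, 'joints': [1.087, 0.435, 0.025, 1.574, -0.012, 1.134, -0.075], 'dq': [-0.001, -0.0, -0.002, -0.001, 0.002, 0.001, -0.0], 'joint_efforts': [-0.002, -66.785, 0.985, -31.446, -0.06, 0.043, 0.0], 'position': [0.232, -0.58, 0.248], 'ee_rot': [-3.083, -0.594, 0.001], 'force': [0.508, 0.424, -0.561], 'ft_torque': [0.012, 0.001, 0.017], 'width': 0.999}
scene [[387.75769349203534, 0.0, 319.53598287959187], [0.0, 387.75769349203534, 198.620781011838], [0.0, 0.0, 1.0]] [[-0.798, 0.603, 0.0], [0.436, 0.578, -0.69], [-0.416, -0.55, -0.724]] [ 0.4016589  -0.11692962  1.2282183 ] 0.99580859375
top [[467.22219618501646, 0.0, 328.4221870021801], [0.0, 467.22219618501646, 197.9312607842532], [0.0, 0.0, 1.0]] [[0.128, -0.992, -0.003], [-0.967, -0.124, -0.222], [0.219, 0.031, -0.975]] [-0.03040348  0.52991975  0.89634556] 0.9960859375
```

View pics/scene0.png

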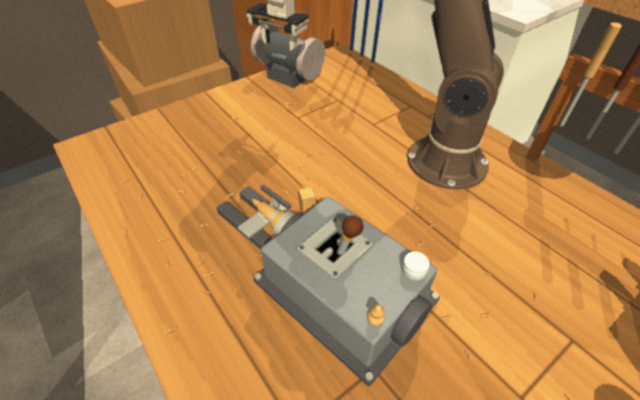

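View pics/top0.png

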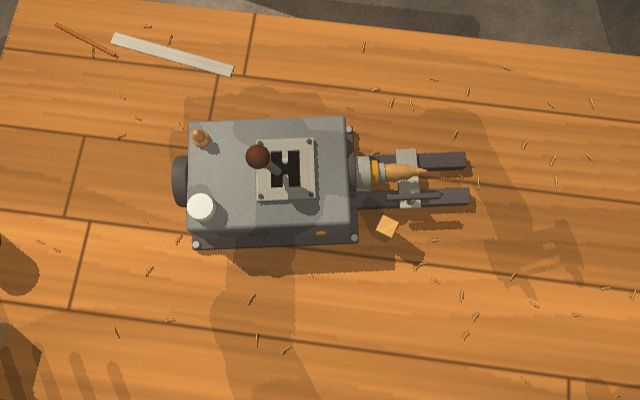

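The scene view shows the knob at about (352,227), the gate at (335,247), the tin at (416,264), the finial at (376,314) and the blank at (306,198). In the top view the knob is at (258,157), the gate at (286,170), the finial at (200,138), the tin at (201,207) and the blank at (387,226).

```bash
cat > h.py <<'E'
import numpy as np,cv2
def ray(d,u,v):
    r=np.linalg.inv(d["K"])@np.array([u,v,1.]);R=d["R"];return -R.T@d["t"],R.T@r
def onplane(d,u,v,z):
    o,r=ray(d,u,v);return o+r*(z-o[2])/r[2]
def pt(d,u,v,z): # depth
    o,r=ray(d,u,v);return o+r*z
def cloud(d):
    z=d["z_map"];v,u=np.mgrid[:z.shape[0],:z.shape[1]]
    r=np.stack([u,v,np.ones_like(u)],-1)@np.linalg.inv(d["K"]).T*z[...,None]
    return (r-d["t"])@d["R"]
def tri(a,b):
    (o1,r1),(o2,r2)=a,b;A=np.stack([r1,-r2],1);s=np.linalg.lstsq(A,o2-o1,rcond=None)[0]
    p=o1+s[0]*r1;q=o2+s[1]*r2;return (p+q)/2,np.linalg.norm(p-q)
def knobmask(d,box):
    h=cv2.cvtColor(d["img"],cv2.COLOR_RGB2HSV);i=d["img"].astype(int)
    m=((i[...,0]-i[...,2]>25)&(i[...,0]<150)&(i[...,1]<i[...,0]*.62)).astype(np.uint8)
    k=np.zeros_like(m);x0,y0,x1,y1=box;k[y0:y1,x0:x1]=m[y0:y1,x0:x1]
    n,l,s,c=cv2.connectedComponentsWithStats(k)
    j=1+np.argmax(s[1:,4]);return l==j,s[j],c[j]
def circle(m):
    c=max(cv2.findContours(m.astype(np.uint8),cv2.RETR_EXTERNAL,cv2.CHAIN_APPROX_NONE)[0],key=len)
    return cv2.minEnclosingCircle(c)
def spherefit(P):
    A=np.c_[2*P,np.ones(len(P))];x=np.linalg.lstsq(A,(P**2).sum(1),rcond=None)[0]
    return x[:3],np.sqrt(x[3]+x[:3]@x[:3])
E
python3 - <<'E'
from h import *
D={n:dict(np.load(n+"0.npz")) for n in("scene","top")}
rs=[]
for n,box in(("scene",(330,205,375,245)),("top",(235,135,280,180))):
    d=D[n];m,s,c=knobmask(d,box);ci=circle(m);print(n,s,c,ci)
    P=cloud(d)[cv2.erode(m.astype(np.uint8),np.ones((3,3)))>0];print(P.mean(0),spherefit(P))
    rs.append(ray(d,*c))
print("tri",tri(*rs))
# housing top and gate top from clouds
for n in D:
    C=cloud(D[n]);i=D[n]["img"].astype(int)
    for lo,hi in((.125,.140),(.141,.15)):
        m=(C[...,2]>lo)&(C[...,2]<hi);m[:, :]&=(abs(C[...,0]-.6)<.4)&(abs(C[...,1])<.6)
        k=m.astype(np.uint8)
        nn,l,s,c=cv2.connectedComponentsWithStats(k)
        j=1+np.argmax(s[1:,4]);P=C[l==j]
        print(n,lo,s[j],P.mean(0),cv2.minAreaRect((P[:,:2]*1000).astype(np.float32)))
E
```

```text
scene [343 217  19  20 306] [351.83006536 226.25816993] ((352.2076416015625, 226.940673828125), 10.449522972106934)
[0.55772421 0.17108237 0.25236663] (array([0.73853092, 0.33957814, 0.51394168]), np.float64(0.363214661846927))
top [246 145  20  20 234] [254.77350427 153.42307692] ((256.0, 155.0), 10.816754341125488)
[0.54818711 0.16243164 0.25411214] (array([0.54753415, 0.16144429, 0.24448254]), np.float64(0.01241133560418985))
tri (array([0.55000008, 0.16427848, 0.23968659]), np.float64(0.0016126652631397453))
scene 0.125 [  261   196   176   150 10310] [0.56750012 0.1913033  0.13549824] ((551.9334716796875, 168.033203125), (220.5718536376953, 354.03363037109375), 9.895480155944824)
scene 0.141 [ 297  217   76   63 1720] [0.56722235 0.13033207 0.14595993] ((558.232177734375, 125.02619171142578), (122.41573333740234, 112.15463256835938), 9.797017097473145)
top 0.125 [  171   115   185   117 13595] [0.54583029 0.16032114 0.13347428] ((549.7886352539062, 165.87985229492188), (219.28977966308594, 353.49285888671875), 9.757311820983887)
top 0.141 [ 256  137   60   64 2302] [0.55385702 0.1174145  0.14408399] ((557.904052734375, 123.8568115234375), (121.48442840576172, 110.32159423828125), 9.62036418914795)
```

```bash
cat >> h.py <<'E'
G=np.array([.558,.1245]);YAW=np.deg2rad(9.7)
ex=np.array([np.cos(YAW),np.sin(YAW)]);ey=np.array([-ex[1],ex[0]])
def toH(p):
    q=np.array(p[:2])-G;return np.array([q@ex,q@ey,*p[2:]])
def toW(x,y,*z): return np.array([*(G+x*ex+y*ey),*z])
def angles(p):
    h=toH(p)*1000;return h,np.arcsin(h[0]/180),np.arctan2(-h[1],h[2]-60)
E
python3 - <<'E'
from h import *
D={n:dict(np.load(n+"0.npz")) for n in("scene","top")}
rs=[];out=[]
for n,(u,v) in(("scene",(352,227)),("top",(258,157))):
    d=D[n];C=cloud(d);x0,y0=u-16,v-16
    i=d["img"].astype(int)[y0:y0+32,x0:x0+32]
    m=((i[...,0]-i[...,2]>12)&(i[...,0]<170)&(C[y0:y0+32,x0:x0+32,2]>.205)).astype(np.uint8)
    m=cv2.morphologyEx(m,cv2.MORPH_OPEN,np.ones((5,5)))
    (cx,cy),r=circle(m);cx+=x0;cy+=y0;print(n,cx,cy,r,m.sum());rs.append(ray(d,cx,cy))
    f=cv2.resize(d["img"][v-50:v+50,u-60:u+60],(600,500),interpolation=cv2.INTER_CUBIC)
    cv2.imwrite(f"pics/crop_{n}.png",f[:,:,::-1])
    pc=C[int(cy),int(cx)];o=rs[-1][0];g=(pc-o)/np.linalg.norm(pc-o);print("depth centre",pc+g*.021)
p,e=tri(*rs);print(p,e,angles(p))
# objects above housing
for n in D:
    C=cloud(D[n]);H=np.stack([(C[...,:2]-G)@ex,(C[...,:2]-G)@ey,C[...,2]],-1)
    m=((H[...,2]>.148)&(H[...,2]<.2)&(H[...,1]>.06)&(H[...,1]<.2)&(abs(H[...,0])<.12)).astype(np.uint8)
    nn,l,s,c=cv2.connectedComponentsWithStats(m)
    for j in range(1,nn):
        if s[j,4]>15:P=H[l==j];print(n,s[j],P.min(0),P.max(0))
    m=((H[...,2]>.075)&(H[...,2]<.105)&(H[...,1]<-.12)&(H[...,0]<-.03)&(H[...,0]>-.2)).astype(np.uint8)
    nn,l,s,c=cv2.connectedComponentsWithStats(m)
    for j in range(1,nn):
        if s[j,4]>15:P=H[l==j];print("R",n,s[j],P.min(0),P.max(0))
E
```

```text
scene 351.83519554138184 227.09776496887207 11.853622436523438 390
depth centre [0.55126162 0.16237051 0.23677549]
top 258.0449104309082 156.53592777252197 13.256281852722168 490
depth centre [0.54673048 0.15945764 0.2360772 ]
[0.54711181 0.1602538  0.23142089] 0.00024525844909179467 (array([ -4.70839162,  37.07719029, 231.42088749]), np.float64(-0.026160715093927332), np.float64(-0.2130119942052125))
scene [402 252  27  26 546] [-0.09293344  0.13005117  0.14802203] [-0.0434729   0.18043345  0.16902921]
scene [368 304  16  18 198] [0.05798756 0.15023226 0.14800383] [0.08154772 0.1748896  0.18120741]
R scene [ 20   2  42  16 274] [-0.19947103 -2.00618656  0.07505141] [-0.03015888 -1.95824476  0.10488177]
R scene [260 184  31  25 210] [-0.05462252 -0.3031708   0.07583055] [-0.03957621 -0.1933885   0.09042125]
R scene [299 187  16  16 190] [-0.12906002 -0.21344154  0.07500371] [-0.08311884 -0.16836252  0.09440157]
top [191 128  15  15 155] [0.05496026 0.14814568 0.14811958] [0.07928086 0.1728884  0.17952725]
top [187 193  29  28 642] [-0.09600129  0.1281703   0.14812917] [-0.04710122  0.17708479  0.16880665]
R top [350 185  21  13 109] [-0.048186   -0.16398411  0.07509436] [-0.03017442 -0.12324122  0.1046618 ]
R top [386 192  56   9 364] [-0.05833318 -0.30543481  0.07504032] [-0.0413956  -0.1956809   0.08981208]
R top [375 215  24  23 331] [-0.13199333 -0.21520807  0.07541658] [-0.08782085 -0.17010329  0.09382974]
```

View pics/crop_top.png

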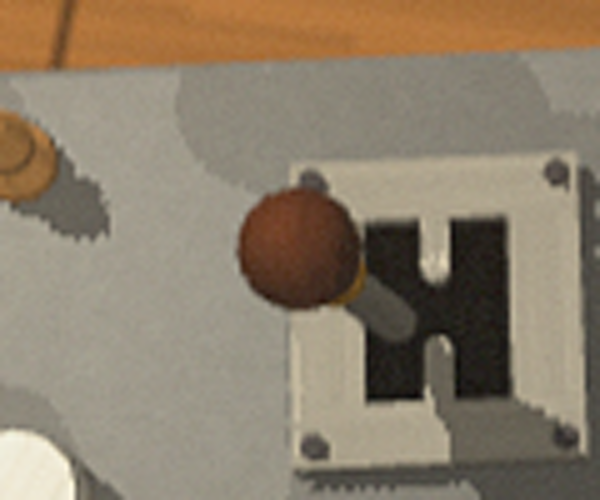

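View pics/crop_scene.png

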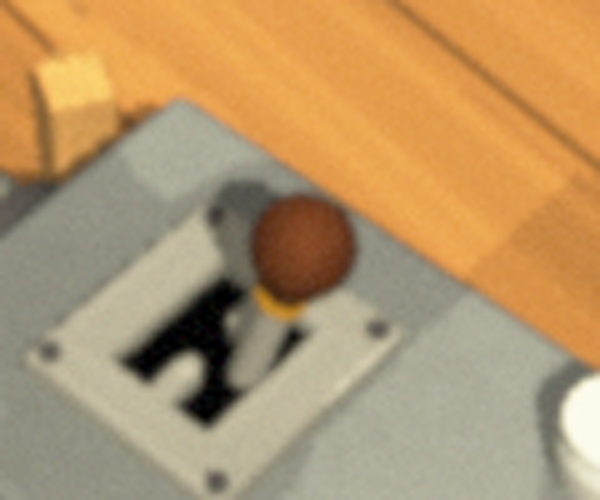

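The top crop shows the shaft at the left end of the middle channel, with the knob leaning left. Its forward tilt is about -0.026, so it's nearly centred. The tin and finial tops are at about 0.17 and 0.18 m, so fingertips at 0.21 m clear them. I'll shut the fingers, square up to the headstock, and go behind the knob.

```bash
python3 -m pendant '[[[0,0,0,0,0,0.66,1],[0,0,0,0,0,0.66,1],[0,0,0,0,0,0.66,1],[0,0,0,0,0,0.66,1],[0.25,-0.47,0,0,0,0,1],[0.25,-0.47,0,0,0,0,1],[0.25,-0.47,0,0,0,0,1],[0.25,-0.47,0,0,0,0,1],[0.25,-0.47,0,0,0,0,1],[0.25,-0.47,0,0,0,0,1],[0.25,-0.47,0,0,0,0,1],[0.25,-0.47,0,0,0,0,1],[0.25,-0.47,0,0,0,0,1],[0.25,-0.47,0,0,0,0,1],[0.25,-0.47,0,0,0,0,1],[0.25,-0.47,0,0,0,0,1]]]' 20
cat > st.py <<'E'
from cell import arm
from h import *
from scipy.spatial.transform import Rotation as Ro
s=arm.observe();p=np.array(s["position"]);M=Ro.from_rotvec(s["ee_rot"]).as_matrix()
print("t",s["clock"],"H",np.round(toH(p)*1000,1),"yawerr deg",np.rad2deg(np.arctan2(M[1,0],M[0,0])-YAW).round(2),"zaxis",M[:,2].round(3),"F",np.round(s["force"],1),"Fx,Fy H",np.round([np.array(s["force"])[:2]@ex,np.array(s["force"])[:2]@ey],1),"w",s["width"])
E
python3 st.py
```

```text
clock: 1.43
position: [0.3125, -0.3365, 0.2485]
ee_rot: [-3.13, -0.266, 0.001]
force: [-0.1, 0.3, 0.2]
width: 0.004
t 1.4333 H [-319.7 -413.   248.5] yawerr deg 0.02 zaxis [-0.  0. -1.] F [-0.1  0.3  0.2] Fx,Fy H [-0.   0.3] w 0.004315705910293799
```

```bash
python3 -m pendant '[[[0.32,-0.62,0,0,0,0,1],[0.32,-0.62,0,0,0,0,1],[0.32,-0.62,0,0,0,0,1],[0.32,-0.62,0,0,0,0,1],[0.32,-0.62,0,0,0,0,1],[0.32,-0.62,0,0,0,0,1],[0.32,-0.62,0,0,0,0,1],[0.32,-0.62,0,0,0,0,1],[0.32,-0.62,0,0,0,0,1],[0.32,-0.62,0,0,0,0,1],[0.32,-0.62,0,0,0,0,1],[0.32,-0.62,0,0,0,0,1],[0.32,-0.62,0,0,0,0,1],[0.32,-0.62,0,0,0,0,1],[0.32,-0.62,0,0,0,0,1],[0.32,-0.62,0.06,0,0,0,1],[0.32,-0.62,0.1,0,0,0,1],[0.3,-0.6,0.1,0,0,0,1],[0,0,0.1,0,0,0,1],[0,0,0,0,0,0,1]]]'
python3 st.py
```

```text
clock: 3.1
position: [0.463, 0.1415, 0.2332]
ee_rot: [-3.13, -0.271, 0.003]
force: [-0.7, -0.2, -0.4]
width: 0.002
t 3.1 H [-90.8  32.7 233.2] yawerr deg 0.19 zaxis [-0.002  0.    -1.   ] F [-0.7 -0.2 -0.4] Fx,Fy H [-0.7 -0.1] w 0.0024304290198698727
```

```bash
python3 -m pendant '[[[0.2,-0.1,0,0,0,0,1],[0.2,0,0,0,0,0,1],[0.2,0,0,0,0,0,1],[0.2,0,0,0,0,0,1],[0.2,0,0,0,0,0,1],[0.1,0,0,0,0,0,1],[0,0,0,0,0,0,1],[0,0,0,0,0,0,1]]]'
cat > look.py <<'E'
import sys
from cell import arm
from h import *
# usage look.py tag Hx Hy Hz : expected knob centre (mm) in headstock frame
tag=sys.argv[1];k=toW(*[float(a)/1000 for a in sys.argv[2:5]])
rs=[]
for n in("scene","top"):
    d=arm.get_image(n);C=cloud(d);q=d["K"]@(d["R"]@k+d["t"]);u,v=(q[:2]/q[2]).round().astype(int)
    i=d["img"].astype(int)
    m=((i[...,0]-i[...,2]>12)&(i[...,0]<170)&(i[...,1]<.75*i[...,0])&(np.linalg.norm(C-k,axis=-1)<.035)&(C[...,2]>.205)).astype(np.uint8)
    m=cv2.morphologyEx(m,cv2.MORPH_OPEN,np.ones((5,5)))
    f=cv2.resize(d["img"][v-45:v+45,u-60:u+60],(400,300),interpolation=cv2.INTER_CUBIC)
    if m.sum():
        (cx,cy),r=circle(m);print(n,round(cx,1),round(cy,1),"r",round(r,1),m.sum())
        rs.append(ray(d,cx,cy))
        o,g=rs[-1];
    (out:=globals().setdefault("out",[])).append(f)
cv2.imwrite(f"pics/{tag}.png",np.hstack(out)[:,:,::-1])
if len(rs)==2:
    p,e=tri(*rs);print("knob H, f, a",[np.round(x,3) for x in angles(p)],"gap",round(e,4))
E
python3 st.py; python3 look.py a1 -4 36 236
```

```text
clock: 3.77
position: [0.5063, 0.1516, 0.2342]
ee_rot: [-3.13, -0.266, 0.001]
force: [0.5, -0.6, -0.5]
width: 0.007
t 3.7667 H [-46.4  35.4 234.2] yawerr deg -0.0 zaxis [-0. -0. -1.] F [ 0.5 -0.6 -0.5] Fx,Fy H [ 0.3 -0.7] w 0.006849243645107049
scene 352.4 227.5 r 11.4 325
```

View pics/a1.png

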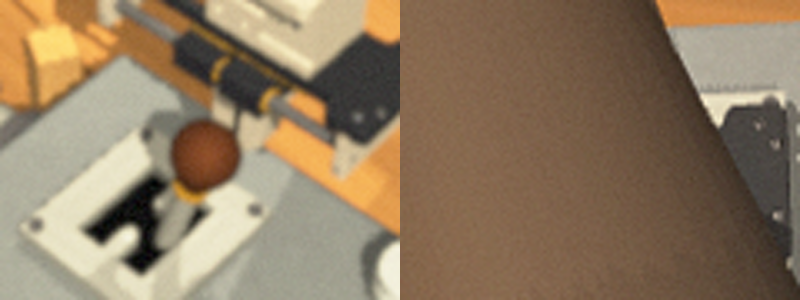

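The scene picture shows the shut fingertips just behind the knob at (205,155), not yet touching. The top view is blocked by the arm. From here I'll find the knob by casting the scene ray onto the lever's 180 mm sphere.

```bash
python3 - <<'E'
s=open('look.py').read()
s=s.replace("        o,g=rs[-1];\n","""        o,g=rs[-1];g=g/np.linalg.norm(g);c=np.array([*G,.06]);b=(o-c)@g;D=b*b-((o-c)@(o-c)-.18**2)
        if D>0: print(n,'on sphere',[np.round(x,3) for x in angles(o+g*(-b-np.sqrt(D)))])
        else: print(n,'ray misses sphere',D)
""")
open('look.py','w').write(s)
E
python3 look.py a2 -4 36 236
python3 -m pendant '[[[0.08,0,0,0,0,0,1],[0.08,0,0,0,0,0,1],[0.08,0,0,0,0,0,1],[0,0,0,0,0,0,1]]]'
python3 st.py;python3 look.py a3 -4 36 236
```

```text
scene 351.7 227.1 r 11.1 321
scene on sphere [array([ -1.69 ,  39.053, 235.704]), np.float64(-0.009), np.float64(-0.219)]
clock: 4.3
position: [0.5165, 0.1534, 0.2343]
ee_rot: [-3.13, -0.266, -0.0]
force: [-0.4, 0.3, 0.0]
width: 0.005
t 4.3 H [-36.1  35.4 234.3] yawerr deg -0.0 zaxis [ 0.  0. -1.] F [-0.4  0.3  0. ] Fx,Fy H [-0.3  0.3] w 0.005413546411992005
scene 352.0 227.0 r 11.7 326
scene on sphere [array([ -2.329,  39.302, 235.641]), np.float64(-0.013), np.float64(-0.22)]
```

```bash
python3 -m pendant '[[[0.05,0,0,0,0,0,1],[0.05,0,0,0,0,0,1],[0,0,0,0,0,0,1]]]'
python3 st.py;python3 look.py a4 -4 36 236
```

```text
clock: 4.65
position: [0.5196, 0.1541, 0.2343]
ee_rot: [3.13, 0.266, -0.001]
force: [-2.4, 0.1, 2.7]
width: 0.008
t 4.65 H [-32.8  35.6 234.3] yawerr deg 0.02 zaxis [-0.001 -0.    -1.   ] F [-2.4  0.1  2.7] Fx,Fy H [-2.3  0.5] w 0.00837552840614102
scene 352.0 227.5 r 11.6 330
scene on sphere [array([ -1.487,  40.019, 235.489]), np.float64(-0.008), np.float64(-0.224)]
```

View pics/a4.png

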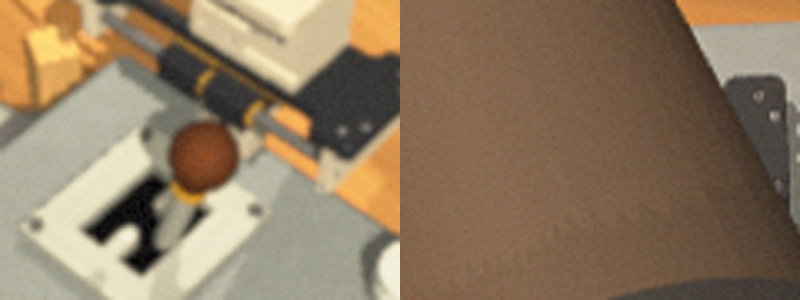

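Contact is at TCP x≈-33 with 2.4 N, which puts the knob at x≈-3. I'll push a couple of mm more to centre it, then back off and go round to its left side.

```bash
python3 -m pendant '[[[0.05,0,0,0,0,0,1],[0.02,0,0,0,0,0,1],[0,0,0,0,0,0,1]]]'
python3 st.py;python3 look.py a5 -2 36 236
python3 -m pendant '[[[-0.25,0,0,0,0,0,1],[-0.25,0,0,0,0,0,1],[-0.25,0,0,0,0,0,1],[0,-0.4,0,0,0,0,1],[0,-0.4,0,0,0,0,1],[0,-0.4,0,0,0,0,1],[0,-0.4,0,0,0,0,1],[0,0,0,0,0,0,1],[0,0,0,0,0,0,1]]]'
python3 st.py;python3 look.py a6 -2 36 236
```

```text
clock: 5.0
position: [0.5226, 0.1545, 0.2343]
ee_rot: [-3.13, -0.266, -0.0]
force: [-3.1, -0.2, 2.3]
width: 0.007
t 5.0 H [-29.8  35.5 234.3] yawerr deg 0.01 zaxis [ 0.  0. -1.] F [-3.1 -0.2  2.3] Fx,Fy H [-3.1  0.3] w 0.0070848821958435365
scene 349.8 227.6 r 11.4 343
scene on sphere [array([  1.997,  37.359, 236.069]), np.float64(0.011), np.float64(-0.209)]
clock: 5.85
position: [0.4812, 0.2128, 0.2344]
ee_rot: [3.13, 0.269, 0.0]
force: [-0.1, 0.3, 1.0]
width: 0.006
t 5.85 H [-60.8 100.  234.4] yawerr deg 0.12 zaxis [ 0. -0. -1.] F [-0.1  0.3  1. ] Fx,Fy H [-0.   0.3] w 0.005677063284443164
scene 349.8 228.2 r 11.1 327
scene on sphere [array([  2.878,  38.252, 235.865]), np.float64(0.016), np.float64(-0.214)]
top 256.0 151.5 r 11.4 202
top on sphere [array([  3.111,  39.774, 235.523]), np.float64(0.017), np.float64(-0.223)]
knob H, f, a [array([  3.071,  39.119, 236.596]), np.float64(0.017), np.float64(-0.218)] gap 0.0012
```

View pics/a6.png

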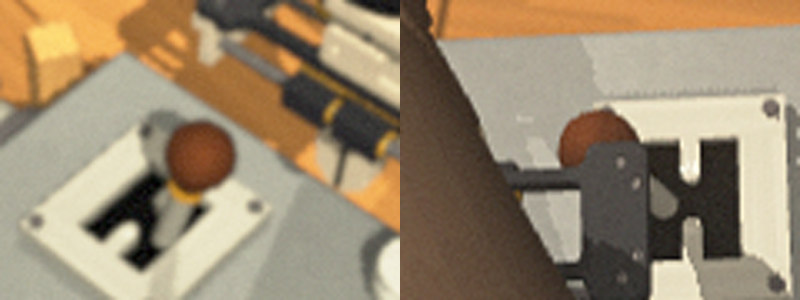

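Both views put the knob at f ≈ 0.01 to 0.017, within the 0.03 crossing window, and the top crop shows the shaft lined up between the tooth noses. Next I'll come up level on its left and push right.

```bash
python3 -m pendant '[[[0.3,0,0,0,0,0,1],[0.3,0,0,0,0,0,1],[0.3,0,0,0,0,0,1],[0.3,0,0,0,0,0,1],[0.3,0,0,0,0,0,1],[0,0,0,0,0,0,1],[0,0.15,0,0,0,0,1],[0,0.15,0,0,0,0,1],[0,0.15,0,0,0,0,1],[0,0.1,0,0,0,0,1],[0,0.1,0,0,0,0,1],[0,0.1,0,0,0,0,1],[0,0,0,0,0,0,1]]]'
python3 st.py;python3 look.py b1 2 30 236
```

```text
clock: 7.03
position: [0.5465, 0.1929, 0.2349]
ee_rot: [-3.13, -0.266, -0.002]
force: [-1.7, 4.1, 2.7]
width: 0.006
t 7.0333 H [2.000e-01 6.930e+01 2.349e+02] yawerr deg 0.0 zaxis [ 0.001  0.001 -1.   ] F [-1.7  4.1  2.7] Fx,Fy H [-1.   4.3] w 0.006044549148882463
scene 344.0 231.0 r 7.8 123
scene on sphere [array([ 15.708,  34.699, 235.924]), np.float64(0.087), np.float64(-0.195)]
```

```bash
python3 -m pendant '[[[0,0.1,0,0,0,0,1],[0,0.1,0,0,0,0,1],[0,0.1,0,0,0,0,1],[0,0.1,0,0,0,0,1],[0,0.1,0,0,0,0,1],[0,0,0,0,0,0,1]]]'
python3 st.py;python3 look.py b2 2 15 238
```

```text
clock: 7.63
position: [0.55, 0.1717, 0.2341]
ee_rot: [3.129, 0.263, -0.0]
force: [0.2, 2.3, 2.4]
width: 0.003
t 7.6333 H [1.000e-01 4.790e+01 2.341e+02] yawerr deg -0.08 zaxis [-0.    -0.001 -1.   ] F [0.2 2.3 2.4] Fx,Fy H [0.6 2.2] w 0.002594549447145834
scene 335.0 224.5 r 5.4 59
scene on sphere [array([ 17.209,  13.188, 238.69 ]), np.float64(0.096), np.float64(-0.074)]
```

View pics/b2.png

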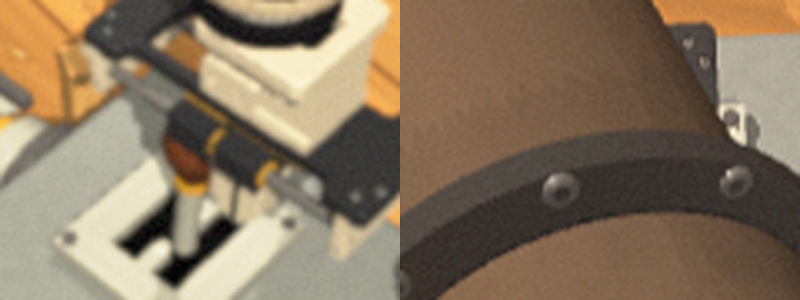

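The scene crop shows the shaft passing between the noses with the finger on the knob's left at (185,160). The force is a steady 2 N, so I'll keep pushing right.

```bash
python3 -m pendant '[[[0,0.1,0,0,0,0,1],[0,0.1,0,0,0,0,1],[0,0.1,0,0,0,0,1],[0,0.1,0,0,0,0,1],[0,0.1,0,0,0,0,1],[0,0,0,0,0,0,1]]]'
python3 st.py
python3 -m pendant '[[[0,0.1,0,0,0,0,1],[0,0.1,0,0,0,0,1],[0,0.1,0,0,0,0,1],[0,0.1,0,0,0,0,1],[0,0.1,0,0,0,0,1],[0,0,0,0,0,0,1]]]'
python3 st.py;python3 look.py b3 2 -30 236
```

```text
clock: 8.23
position: [0.5534, 0.1521, 0.2342]
ee_rot: [3.13, 0.263, -0.0]
force: [-0.6, 1.6, 2.2]
width: 0.005
t 8.2333 H [1.000e-01 2.800e+01 2.342e+02] yawerr deg -0.08 zaxis [-0.    -0.001 -1.   ] F [-0.6  1.6  2.2] Fx,Fy H [-0.3  1.7] w 0.005402803365413655
clock: 8.73
position: [0.5566, 0.1324, 0.2341]
ee_rot: [3.13, 0.264, -0.001]
force: [-0.6, 1.5, 0.9]
width: 0.004
t 8.7333 H [ -0.    8.1 234.1] yawerr deg -0.07 zaxis [-0.    -0.001 -1.   ] F [-0.6  1.5  0.9] Fx,Fy H [-0.4  1.6] w 0.004049836638034451
scene 321.5 215.5 r 8.5 114
scene on sphere [array([ 17.642, -21.629, 237.823]), np.float64(0.098), np.float64(0.121)]
```

View pics/b3.png

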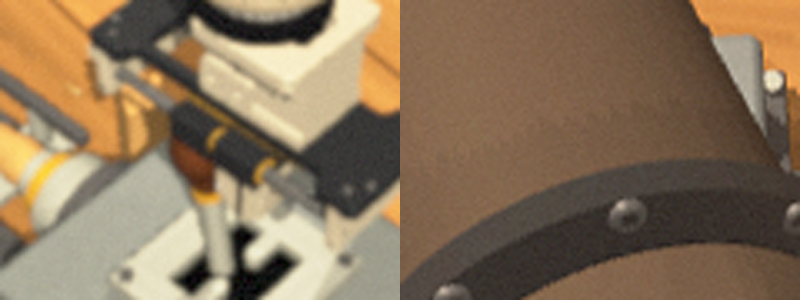

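```bash
python3 -m pendant '[[[0,0.08,0,0,0,0,1],[0,0.05,0,0,0,0,1],[0,0,0,0,0,0,1]]]'
python3 st.py
python3 -m pendant '[[[0,-0.4,0,0,0,0,1],[0,-0.4,0,0,0,0,1],[0,-0.4,0,0,0,0,1],[0,-0.4,0,0,0,0,1],[-0.4,0,0,0,0,0,1],[-0.4,0,0,0,0,0,1],[-0.4,0,0,0,0,0,1],[-0.4,0,0,0,0,0,1],[-0.3,0,0,0,0,0,1],[0,0,0,0,0,0,1]]]'
python3 st.py;python3 look.py b4 2 -36 236
```

```text
clock: 9.08
position: [0.5572, 0.1282, 0.234]
ee_rot: [3.13, 0.265, -0.001]
force: [-0.3, 1.3, -1.3]
width: 0.008
t 9.0833 H [-1.00e-01  3.80e+00  2.34e+02] yawerr deg -0.01 zaxis [-0.001 -0.    -1.   ] F [-0.3  1.3 -1.3] Fx,Fy H [-0.   1.4] w 0.007902636423494761
clock: 9.92
position: [0.4695, 0.1783, 0.2344]
ee_rot: [3.129, 0.267, -0.002]
force: [0.7, 0.6, 0.9]
width: 0.002
t 9.9167 H [-78.1  68.  234.4] yawerr deg 0.06 zaxis [-0.001 -0.002 -1.   ] F [0.7 0.6 0.9] Fx,Fy H [0.7 0.4] w 0.001851648491324401
scene 323.3 209.6 r 12.0 340
scene on sphere [array([  3.595, -29.903, 237.462]), np.float64(0.02), np.float64(0.167)]
top 299.3 151.9 r 11.9 425
top on sphere [array([ -1.019, -33.84 , 236.787]), np.float64(-0.006), np.float64(0.189)]
knob H, f, a [array([  0.301, -33.332, 232.294]), np.float64(0.002), np.float64(0.191)] gap 0.0006
```

View pics/b4.png

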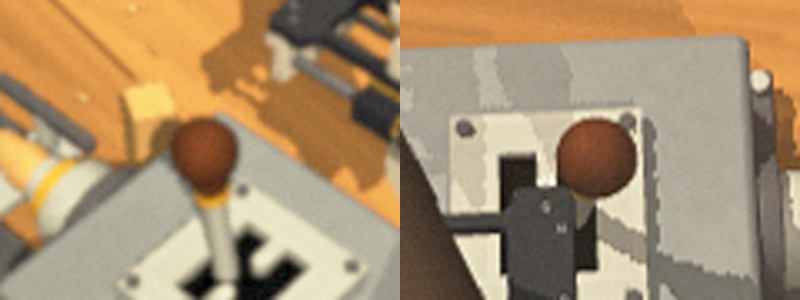

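The lever is across: f≈0.0 and a≈0.19, inside the right-slot play of 0.18 to 0.225. Next I go behind it and push forward.

```bash
python3 -m pendant '[[[0,0.4,0,0,0,0,1],[0,0.4,0,0,0,0,1],[0,0.4,0,0,0,0,1],[0,0.4,0,0,0,0,1],[0,0.4,0,0,0,0,1],[0,0.4,0,0,0,0,1],[0,0.2,0,0,0,0,1],[0,0,0,0,0,0,1],[0.2,0,0,0,0,0,1],[0.2,0,0,0,0,0,1],[0.2,0,0,0,0,0,1],[0.2,0,0,0,0,0,1],[0.2,0,0,0,0,0,1],[0.1,0,0,0,0,0,1],[0.1,0,0,0,0,0,1],[0.1,0,0,0,0,0,1],[0.1,0,0,0,0,0,1],[0,0,0,0,0,0,1]]]'
python3 st.py;python3 look.py c1 5 -36 236
```

```text
clock: 11.52
position: [0.5448, 0.0861, 0.2342]
ee_rot: [-3.13, -0.266, 0.0]
force: [-2.0, -0.0, 0.8]
width: 0.008
t 11.5167 H [-19.5 -35.6 234.2] yawerr deg 0.01 zaxis [-0.  0. -1.] F [-2.  -0.   0.8] Fx,Fy H [-2.   0.3] w 0.008411388644564526
scene 320.0 212.5 r 12.2 346
scene on sphere [array([ 13.438, -29.584, 237.043]), np.float64(0.075), np.float64(0.166)]
```

View pics/c1.png

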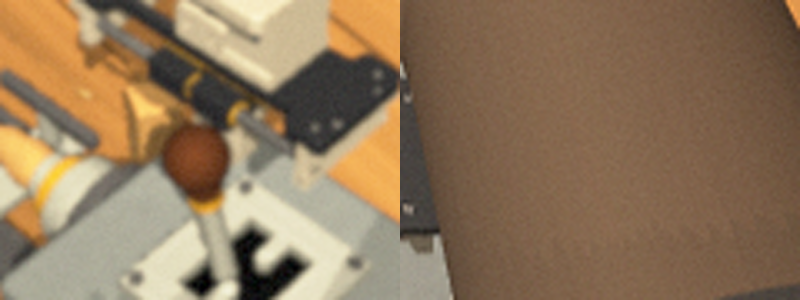

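The knob is moving forward under about 2 N, and the shaft is entering the far right slot. I'll keep pushing.

```bash
python3 -m pendant '[[[0.1,0,0,0,0,0,1],[0.1,0,0,0,0,0,1],[0.1,0,0,0,0,0,1],[0.1,0,0,0,0,0,1],[0.1,0,0,0,0,0,1],[0,0,0,0,0,0,1]]]'
python3 st.py
python3 -m pendant '[[[0.1,0,0,0,0,0,1],[0.1,0,0,0,0,0,1],[0.1,0,0,0,0,0,1],[0.1,0,0,0,0,0,1],[0,0,0,0,0,0,1]]]'
python3 st.py;python3 look.py c2 48 -36 230
```

```text
clock: 12.12
position: [0.5649, 0.0895, 0.2341]
ee_rot: [-3.13, -0.266, -0.0]
force: [-2.4, -0.2, 0.8]
width: 0.007
t 12.1167 H [  0.9 -35.6 234.1] yawerr deg 0.01 zaxis [ 0.  0. -1.] F [-2.4 -0.2  0.8] Fx,Fy H [-2.4  0.2] w 0.006750224690574399
clock: 12.53
position: [0.5807, 0.092, 0.2342]
ee_rot: [-3.13, -0.266, -0.001]
force: [-1.6, 0.2, -1.0]
width: 0.005
t 12.5333 H [ 16.9 -35.8 234.2] yawerr deg 0.0 zaxis [ 0.  0. -1.] F [-1.6  0.2 -1. ] Fx,Fy H [-1.5  0.4] w 0.0050721108707245605
scene 308.2 224.2 r 11.9 345
scene on sphere [array([ 47.342, -29.074, 231.212]), np.float64(0.266), np.float64(0.168)]
```

View pics/c2.png

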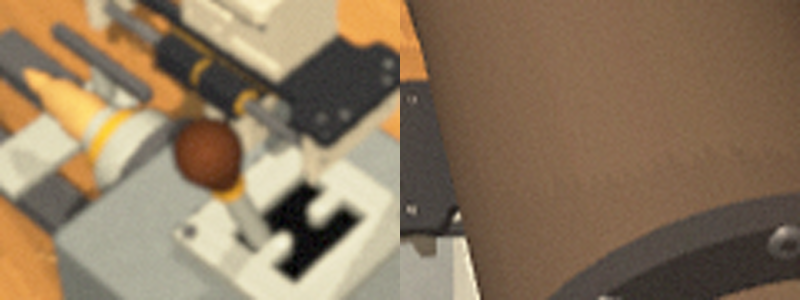

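```bash
python3 -m pendant '[[[0.08,0,0,0,0,0,1],[0.08,0,0,0,0,0,1],[0,0,0,0,0,0,1]]]'
python3 st.py
python3 -m pendant '[[[0.05,0,0,0,0,0,1],[0,0,0,0,0,0,1]]]'
python3 st.py
```

```text
clock: 12.88
position: [0.5867, 0.0931, 0.2343]
ee_rot: [3.13, 0.266, 0.001]
force: [-1.2, 0.1, -0.3]
width: 0.005
t 12.8833 H [ 23.  -35.8 234.3] yawerr deg 0.0 zaxis [ 0.  0. -1.] F [-1.2  0.1 -0.3] Fx,Fy H [-1.2  0.3] w 0.004524397547221902
clock: 13.05
position: [0.588, 0.0934, 0.2341]
ee_rot: [3.13, 0.266, -0.001]
force: [-3.1, 0.0, -0.3]
width: 0.005
t 13.05 H [ 24.3 -35.8 234.1] yawerr deg 0.01 zaxis [-0.001 -0.    -1.   ] F [-3.1  0.  -0.3] Fx,Fy H [-3.1  0.5] w 0.00542890847824628
```

```bash
python3 -m pendant '[[[0.05,0,0,0,0,0,1],[0,0,0,0,0,0,1]]]'
python3 st.py
python3 -m pendant '[[[0.05,0,0,0,0,0,1],[0,0,0,0,0,0,1]]]'
python3 st.py
```

```text
clock: 13.22
position: [0.589, 0.0935, 0.2339]
ee_rot: [3.13, 0.266, -0.004]
force: [-7.1, -1.2, 1.1]
width: 0.005
t 13.2167 H [ 25.3 -35.7 233.9] yawerr deg 0.02 zaxis [-0.003 -0.001 -1.   ] F [-7.1 -1.2  1.1] Fx,Fy H [-7.2 -0. ] w 0.004777874170076543
clock: 13.38
position: [0.5898, 0.0937, 0.2338]
ee_rot: [3.129, 0.266, -0.008]
force: [-11.4, -1.3, 3.7]
width: 0.005
t 13.3833 H [ 26.1 -35.7 233.8] yawerr deg 0.03 zaxis [-0.005 -0.002 -1.   ] F [-11.4  -1.3   3.7] Fx,Fy H [-11.5   0.6] w 0.005187416704512054
```

The force has climbed to 11 N with almost no further travel, so it's at the end stop, where the geometry predicted (TCP x≈24). One more firm nudge, then straight back.

```bash
python3 -m pendant '[[[0.06,0,0,0,0,0,1],[0,0,0,0,0,0,1]]]'
python3 st.py
python3 -m pendant '[[[-0.2,0,0,0,0,0,1],[-0.3,0,0,0,0,0,1],[-0.4,0,0,0,0,0,1],[-0.5,0,0,0,0,0,1],[-0.5,0,0,0,0,0,1],[-0.5,0,0,0,0,0,1],[-0.5,0,-0.3,0,0,0,1],[-0.5,0,-0.3,0,0,0,1],[-0.5,0,-0.3,0,0,0,1],[-0.5,0,-0.3,0,0,0,1],[-0.5,0,-0.3,0,0,0,1],[0,0,0,0,0,0,1],[0,0,0,0,0,0,1]]]'
python3 st.py;python3 look.py d1 54 -35 228
```

```text
clock: 13.55
position: [0.5906, 0.0938, 0.2335]
ee_rot: [3.128, 0.266, -0.013]
force: [-18.0, -3.3, 7.0]
width: 0.003
t 13.55 H [ 27.  -35.8 233.5] yawerr deg 0.04 zaxis [-0.008 -0.003 -1.   ] F [-18.   -3.3   7. ] Fx,Fy H [-18.3  -0.2] w 0.0030131585618316296
clock: 14.63
position: [0.4019, 0.0614, 0.2956]
ee_rot: [3.13, 0.265, 0.007]
force: [0.7, 0.5, 0.5]
width: 0.006
t 14.6333 H [-164.5  -35.9  295.6] yawerr deg -0.01 zaxis [ 0.004 -0.    -1.   ] F [0.7 0.5 0.5] Fx,Fy H [0.8 0.4] w 0.006418282221712813
scene 304.0 228.5 r 11.8 321
scene on sphere [array([ 58.505, -29.568, 227.639]), np.float64(0.331), np.float64(0.175)]
top 295.5 118.0 r 10.4 183
top on sphere [array([ 65.201, -28.171, 225.394]), np.float64(0.371), np.float64(0.169)]
knob H, f, a [array([ 61.627, -27.738, 232.361]), np.float64(0.349), np.float64(0.16)] gap 0.0021
```

View pics/d1.png

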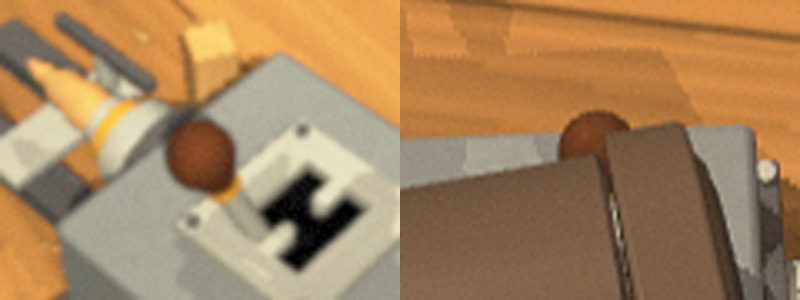

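The lever stands forward in the right slot. The top view is still partly blocked, so I'll move the hand further off to the right and up for a clean final check.

```bash
python3 -m pendant '[[[0,0.5,-0.3,0,0,0,1],[0,0.6,-0.3,0,0,0,1],[0,0.6,0,0,0,0,1],[0,0.6,0,0,0,0,1],[0,0.6,0,0,0,0,1],[0,0.6,0,0,0,0,1],[0,0.6,0,0,0,0,1],[0,0.6,0,0,0,0,1],[0,0.6,0,0,0,0,1],[0,0.6,0,0,0,0,1],[0,0.6,0,0,0,0,1],[0,0.6,0,0,0,0,1],[0,0.6,0,0,0,0,1],[0,0.5,0,0,0,0,1],[0,0,0,0,0,0,1],[0,0,0,0,0,0,1]]]'
python3 st.py;python3 look.py e1 54 -35 228
python3 - <<'E'
from cell import arm
from h import *
for n in("scene","top"):
    d=arm.get_image(n);cv2.imwrite(f"pics/{n}_end.png",d["img"][:,:,::-1]);C=cloud(d);H=np.stack([(C[...,:2]-G)@ex,(C[...,:2]-G)@ey,C[...,2]],-1)
    for z0,z1,b in((.148,.2,(-.12,.12,.06,.2)),(.075,.105,(-.2,-.07,-.3,-.12))):
        m=((H[...,2]>z0)&(H[...,2]<z1)&(H[...,0]>b[0])&(H[...,0]<b[1])&(H[...,1]>b[2])&(H[...,1]<b[3])).astype(np.uint8)
        nn,l,s,c=cv2.connectedComponentsWithStats(m)
        for j in range(1,nn):
            if s[j,4]>15:P=H[l==j];print(n,s[j],P.min(0).round(4),P.max(0).round(4))
E
```

```text
clock: 16.07
position: [0.457, -0.263, 0.317]
ee_rot: [-3.13, -0.263, 0.002]
force: [0.0, 1.0, 0.1]
width: 0.009
t 16.0667 H [-164.9 -365.   317. ] yawerr deg -0.1 zaxis [-0.001  0.001 -1.   ] F [0.  1.  0.1] Fx,Fy H [0.2 1. ] w 0.008749783984594922
scene 304.0 228.5 r 11.8 323
scene on sphere [array([ 58.505, -29.568, 227.639]), np.float64(0.331), np.float64(0.175)]
top 297.0 122.5 r 12.6 415
top on sphere [array([ 55.466, -30.754, 228.457]), np.float64(0.313), np.float64(0.181)]
knob H, f, a [array([ 56.985, -30.79 , 225.152]), np.float64(0.322), np.float64(0.184)] gap 0.0006
scene [402 252  27  26 544] [-0.0926  0.1305  0.1482] [-0.0418  0.1808  0.1696]
scene [369 304  15  18 199] [0.057  0.1497 0.1481] [0.08   0.1751 0.1817]
scene [299 187  16  16 193] [-0.1286 -0.2128  0.0754] [-0.0843 -0.1681  0.094 ]
top [191 128  15  15 153] [0.0546 0.1484 0.1483] [0.0787 0.1729 0.1796]
top [187 193  30  28 647] [-0.0954  0.1274  0.148 ] [-0.047   0.1767  0.1687]
top [375 215  24  23 331] [-0.1319 -0.2151  0.0751] [-0.0882 -0.1703  0.094 ]
```

View pics/e1.png

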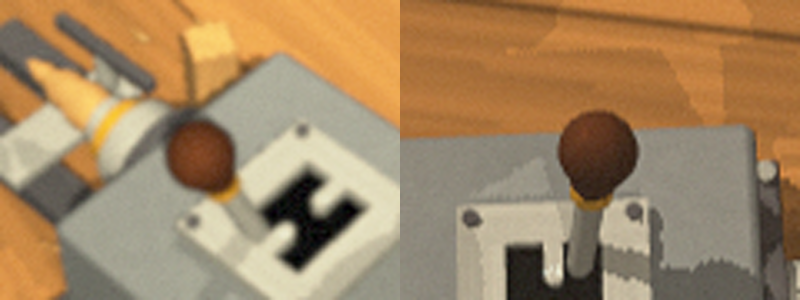

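View pics/top_end.png

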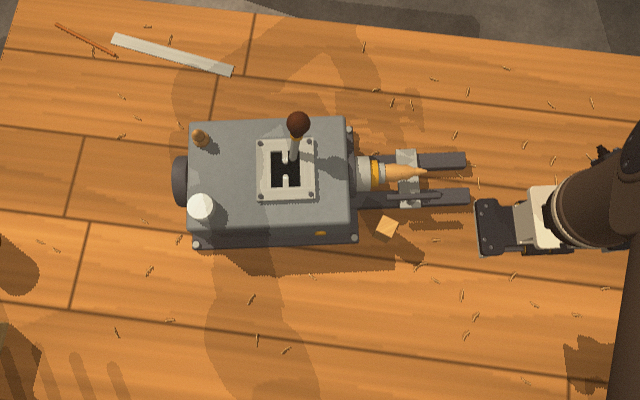

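The top view shows the knob at (297,122), leaning away in the far right slot, with the hand well clear at about (500,225). The tin, finial and blank are at their starting pixels. f≈0.31 to 0.32, which is at the stop, and a≈0.18.

```bash
python3 -c "
from cell import arm
arm.sign_off(); print(arm.observe()['clock'])"
```

```text
the job is handed in; nothing more can be done
the job is handed in; nothing more can be done
```

The lathe is in third gear: the lever is fully home in the far right-hand slot and the hand is clear of it. I handed the job in at about 16 s, well under the 58 s limit.

**What I did:** with the fingers shut throughout, I nudged the lever forward into the middle channel. I then pushed it right, and then forward until it met the end stop. The push force rose from about 2 N to 18 N there with only a few mm more travel. The lever was never between the fingers.

**Last checks:**
- **Lever position:** two views gave a forward tilt of about 0.32 rad (the stop is at about 0.31) and a sideways tilt of about 0.18 rad. The sideways figure is at the low edge of the 0.18 to 0.225 play. The scene view alone read 0.331 and 0.175 rad, slightly outside, which is about the 2 mm camera calibration error. The top picture shows the shaft in the far right slot.
- **Surroundings:** the finial, tin and blank measured within 2 mm of where they started, and the wrist force was about 1 N at rest.

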